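Dose boluses into the bowl with the scoop

ROBOT

A 6-joint arm with a two-finger parallel gripper is mounted at the origin on the work surface. World frame = base frame: x ahead of the robot, y to its left, z up, the work surface at z = 0. Lengths are in m, angles in rad, forces in N, time in s.
With the tool pointing down it reaches from about 0.35 to 0.775 m from the base axis. Payload 5.5 kg.
Tool frame: the origin (TCP) lies at the very end of the fingers, on their centre line; the grasp point (between the pads) lies env.hold_point_z behind it (env.hold_point_z is the distance from the TCP to the grasp point, in m); z points along the fingers, y is the line along which they close (so a half turn about z gives the same grasp; the last joint's range is limited). The gripper opens to 85 mm and grips with 20 to 120 N. Pads are 22 mm wide; open, the fingers measure 114 mm over their backs; the gripper's body (76 mm by 85 mm) begins 54 mm behind the grasp point. The pads swing forward as they close: fully open they stand 13 mm farther back than shut.
Start: joints at [-0.14, 0.313, 0.046, 1.304, 0, 1.431], TCP at [0.575, -0, 0.195] pointing down, gripper open.
Joint ranges: [-2.76, 2.76], [-0.86, 1.69], [-1.03, 1.26], [-2.2, 2.34], [-1.47, 1.5], [-3.14, 3.14]. Speed limits (rad/s): [2.57, 2.57, 3.14, 3.14, 3.14, 3.14].

INTERFACE

Orientations are given as a unit quaternion [w, x, y, z].
In Python, from workcell import env gives the robot as it stands.
- The arm moves only by the tool carry_out, never from a script. Its argument "steps" is a list of rows, each a list of 3 entries, a list of its own where there are three numbers: the turn, a rotation vector about the tool's x, y, z in degrees, then the shift along the tool's x, y, z in cm, then the closure in counts, from 0 (fully open) to 255 (shut). A call has exactly 8 rows; each row is the pose to reach, as a shift and turn from the pose commanded when the call began, along the tool's axes at that moment; what a row does not reach only later rows make up. A row lasts 1/8 s, in which the tool goes at most 62.5 mm and 10.7 degrees, less where a joint would pass 70% of its speed; a pose out of reach is approached as far as the arm can. A call with a gripper value outside its range is refused whole. The fingers move at their own pace and stop on an object; "force" is the grip in N (left out, the last holds). Time passes only in rows, so rows that repeat a pose let the fingers close, or fill a call up. It gives the time, the measured TCP pose, the force, the opening and the grip force at its end, in the units of the state.
- env.get_state(): the state, without advancing time (a new reading comes with each control period).
- env.read_camera(name): name is "scene" or "side" or "wrist"; returns (picture, depth): 400x640x3 uint8, red, green, blue; 400x640 float32, m along the optical axis (not along the pixel's ray), 0 where there is no reading.
- env.get_calibration(name): a dict with "fx", "fy", "cx", "cy" (pixels), "origin" and "orientation" of the camera in the world. Camera axes: x right, y up, looking along -z (the intrinsics and any distortion apply to the point x, -y, -z); pixel columns grow to the right and rows downward; lengths in m; the calibration is good to about 2 mm. A picture is of the moment at which its call begins: read the wrist's pose just before it. get_calibration takes no time and is no camera call; for the wrist camera it gives the pose at the moment of the call.
- env.hand_in(): hands the job in; it is judged then, once.
The state is a dict: "clock": time; "joint_pos": joint angles; "qvel": joint speeds; "tau": joint torques, N m; "tcp_pos": TCP position; "orientation": TCP orientation; "wrist_force": force on the tool from outside, world axes, zero at the start; "ft_torque": the same for the moment, N m; "finger_gap": finger opening in m; "grip_force": force on a finger pad.
Only numpy, scipy, OpenCV 4.12 (cv2) and the standard library are available. Lean on these libraries where they do the work, as an engineer would, in place of code of your own. Each camera call takes 0.05 s, during which the arm holds its last target. There are 200 camera calls.

TASK

With the blue-handled steel scoop, scoop at least three of the brown boluses out of the grey foam trough and tip them into the steel bowl; never touch the boluses with the gripper, and spill none: any others stay in the trough or go into the bowl too. Then stand the scoop upright on its green mat again and let go. Leave the bowl upright where it is, and do not disturb the other things on the counter.

Things in the scene. Friction and masses are not known exactly. Their poses are not given: they have to be found in the camera images.
- trough: grey foam trough fixed to the counter, 274 mm (x) by 124 mm (y), rim 60 mm high; origin under its centre. Inside: flat floor 10 mm above the counter, 200 by 84 mm; long sides upright, 20 mm thick; both short ends slope outwards, 25 degrees from upright (246 mm long at the rim). The boluses start in the half at its -x end (nearest the robot); the other half is empty
- bolus0: brown rigid bolus (large round-ended pill), 20 mm thick, 30 mm long along its x, smooth, 14 g; origin at its centre
- bolus1: brown rigid bolus (large round-ended pill), 20 mm thick, 30 mm long along its x, smooth, 14 g; origin at its centre
- bolus2: brown rigid bolus (large round-ended pill), 20 mm thick, 30 mm long along its x, smooth, 14 g; origin at its centre
- bolus3: brown rigid bolus (large round-ended pill), 20 mm thick, 30 mm long along its x, smooth, 14 g; origin at its centre
- bolus4: brown rigid bolus (large round-ended pill), 20 mm thick, 30 mm long along its x, smooth, 14 g; origin at its centre
- scoop: steel scoop with an upright blue handle, 180 g. Flat-bottomed pan 78 mm long (its x) by 72 mm wide at the mouth (its y; its sides taper to 60 mm at the back), floor 1.5 mm and walls 2 mm thick, open at the front (-x), side walls 28 mm high that stop 14 mm short of the lip, back wall (+x) 36 mm high; origin under the centre of the pan, z up
- scoop_grip (a point): centre of the scoop's handle, 30 mm behind (+x) and 89 mm above the scoop's origin; the handle is upright, 26 mm (x) by 20 mm (y), from 58 to 120 mm above the pan's underside; a thin neck below joins it to the pan's back wall; same axes as the scoop
- scoop_lip (a point): middle of the pan's front lower edge, 39 mm ahead (-x) of the scoop's origin; same axes as the scoop
- bowl: round straight-sided stainless steel bowl, loose, 124 mm across, 60 mm high, wall about 3 mm; origin under its centre
- mat: green mat fixed to the counter on which the scoop stands at the start, 180 mm (x) by 130 mm (y), 4 mm thick; origin under its centre
- syringe: bystander: white syringe with a blue plunger, lying, 22 mm thick and about 145 mm long; origin under its barrel
- jar: bystander: amber glass jar with a white lid, 60 mm across, 75 mm tall; origin under its centre
- wash_bottle: bystander: white bottle with a dark blue label and a red cap, 68 mm across, 160 mm tall; origin under its centre
- tape: bystander: yellow roll of tape lying flat, 84 mm across, 24 mm tall; origin under its centre
- gel: bystander: blue bottle with a white cap, 56 mm across, 120 mm tall; origin under its centre
Mind the look-alikes: they are no part of the job. What is shaped like the bowl but orange or red is not meant. Leave any yellow look-alike of the scoop alone.

How it is judged:
At the end, for the whole second after the job is handed in: Three or more boluses in the bowl below its rim, the rest there or in the trough, all at rest. Bowl upright (0.1 rad), within 50 mm of its start. Scoop upright (0.1 rad) and at rest on the green mat, its pan's middle within 80 mm (mat x) and 55 mm (mat y) of the mat's centre (((horizontal distance between each of bolus0, bolus1, bolus2 and bowl below 0.058 m and z of bolus0 in the frame of bowl between 0 and 0.06 m and z of bolus1 in the frame of bowl between 0 and 0.06 m and z of bolus2 in the frame of bowl between 0 and 0.06 m) or (horizontal distance between each of bolus0, bolus1, bolus3 and bowl below 0.058 m and z of bolus0 in the frame of bowl between 0 and 0.06 m and z of bolus1 in the frame of bowl between 0 and 0.06 m and z of bolus3 in the frame of bowl between 0 and 0.06 m) or (horizontal distance between each of bolus0, bolus1, bolus4 and bowl below 0.058 m and z of bolus0 in the frame of bowl between 0 and 0.06 m and z of bolus1 in the frame of bowl between 0 and 0.06 m and z of bolus4 in the frame of bowl between 0 and 0.06 m) or (horizontal distance between each of bolus0, bolus2, bolus3 and bowl below 0.058 m and z of bolus0 in the frame of bowl between 0 and 0.06 m and z of bolus2 in the frame of bowl between 0 and 0.06 m and z of bolus3 in the frame of bowl between 0 and 0.06 m) or (horizontal distance between each of bolus0, bolus2, bolus4 and bowl below 0.058 m and z of bolus0 in the frame of bowl between 0 and 0.06 m and z of bolus2 in the frame of bowl between 0 and 0.06 m and z of bolus4 in the frame of bowl between 0 and 0.06 m) or (horizontal distance between each of bolus0, bolus3, bolus4 and bowl below 0.058 m and z of bolus0 in the frame of bowl between 0 and 0.06 m and z of bolus3 in the frame of bowl between 0 and 0.06 m and z of bolus4 in the frame of bowl between 0 and 0.06 m) or (horizontal distance between each of bolus1, bolus2, bolus3 and bowl below 0.058 m and z of bolus1 in the frame of bowl between 0 and 0.06 m and z of bolus2 in the frame of bowl between 0 and 0.06 m and z of bolus3 in the frame of bowl between 0 and 0.06 m) or (horizontal distance between each of bolus1, bolus2, bolus4 and bowl below 0.058 m and z of bolus1 in the frame of bowl between 0 and 0.06 m and z of bolus2 in the frame of bowl between 0 and 0.06 m and z of bolus4 in the frame of bowl between 0 and 0.06 m) or (horizontal distance between each of bolus1, bolus3, bolus4 and bowl below 0.058 m and z of bolus1 in the frame of bowl between 0 and 0.06 m and z of bolus3 in the frame of bowl between 0 and 0.06 m and z of bolus4 in the frame of bowl between 0 and 0.06 m) or (horizontal distance between each of bolus2, bolus3, bolus4 and bowl below 0.058 m and z of bolus2 in the frame of bowl between 0 and 0.06 m and z of bolus3 in the frame of bowl between 0 and 0.06 m and z of bolus4 in the frame of bowl between 0 and 0.06 m)) and ((horizontal distance between bolus0 and bowl below 0.058 m and z of bolus0 in the frame of bowl between 0 and 0.06 m) or (x of bolus0 in the frame of trough between -0.123 and 0.123 m and y of bolus0 in the frame of trough between -0.042 and 0.042 m and z of bolus0 in the frame of trough below 0.06 m)) and ((horizontal distance between bolus1 and bowl below 0.058 m and z of bolus1 in the frame of bowl between 0 and 0.06 m) or (x of bolus1 in the frame of trough between -0.123 and 0.123 m and y of bolus1 in the frame of trough between -0.042 and 0.042 m and z of bolus1 in the frame of trough below 0.06 m)) and ((horizontal distance between bolus2 and bowl below 0.058 m and z of bolus2 in the frame of bowl between 0 and 0.06 m) or (x of bolus2 in the frame of trough between -0.123 and 0.123 m and y of bolus2 in the frame of trough between -0.042 and 0.042 m and z of bolus2 in the frame of trough below 0.06 m)) and ((horizontal distance between bolus3 and bowl below 0.058 m and z of bolus3 in the frame of bowl between 0 and 0.06 m) or (x of bolus3 in the frame of trough between -0.123 and 0.123 m and y of bolus3 in the frame of trough between -0.042 and 0.042 m and z of bolus3 in the frame of trough below 0.06 m)) and ((horizontal distance between bolus4 and bowl below 0.058 m and z of bolus4 in the frame of bowl between 0 and 0.06 m) or (x of bolus4 in the frame of trough between -0.123 and 0.123 m and y of bolus4 in the frame of trough between -0.042 and 0.042 m and z of bolus4 in the frame of trough below 0.06 m)) and linear speed of each of bolus0, bolus1, bolus2, bolus3, bolus4 below 0.03 m/s and angle between each of bowl, scoop's own z axis and vertical below 0.1 rad and distance of bowl from where it was at the start of the episode below 0.05 m and x of scoop in the frame of mat between -0.08 and 0.08 m and y of scoop in the frame of mat between -0.055 and 0.055 m and z of scoop in the frame of mat between 0 and 0.01 m and linear speed of scoop below 0.02 m/s); the robot touches nothing.
It fails at once if the gripper's fingers touch a bolus (contact force between the fingers and bolus0 above 0.3 N or contact force between the fingers and bolus1 above 0.3 N or contact force between the fingers and bolus2 above 0.3 N or contact force between the fingers and bolus3 above 0.3 N or contact force between the fingers and bolus4 above 0.3 N).
It fails at once if the bowl is knocked over (angle between bowl's own z axis and vertical above 0.5 rad).
It fails at once if a bystander is moved by more than 30 mm (distance of any of syringe, jar, wash_bottle, tape, gel from where it was at the start of the episode above 0.03 m).
It also fails if it takes over 70 s, if anything falls off the work surface, if the arm or the gripper's body presses on something with over 40 N, if the wrist force passes 120 N, or if a joint passes its speed limit or range.

## Working session

There is one attempt and no reset: what is moved stays moved. The work goes in short steps, Python scripts to look and compute and a tool call to move; the robot and the scene stay as the last step left them, time stands still between calls to the robot, and variables do not carry over. Pictures are saved under pics/ and viewed, at most 10 in all, crops included, and the job is handed in when it is done.

Besides the shell and the picture viewer there is one more tool, called after "Call:" as name([rows], argument=value, ...), one row to a line, values as JSON. carry_out: Moves the arm, as the interface text tells. Its arguments: {"type":"object","properties":{"steps":{"type":"array","items":{"type":"array"}},"force":{"type":"number"}},"required":["steps"]}

```bash
mkdir -p pics; ls
cat > h.py <<'E'
import numpy as np, cv2
from workcell import env
from scipy.spatial.transform import Rotation as R
def rot(q): return R.from_quat([q[1],q[2],q[3],q[0]])
def points(d,c):
    v,u=np.mgrid[0:400,0:640]
    p=np.stack([(u-c['cx'])/c['fx']*d,-(v-c['cy'])/c['fy']*d,-d],-1)
    w=rot(c['orientation']).apply(p.reshape(-1,3)).reshape(400,640,3)+np.array(c['origin'])
    w[d==0]=np.nan
    return w
def shot(n):
    c=env.get_calibration(n); im,d=env.read_camera(n); return im,points(d,c),c
def save(im,f): cv2.imwrite('pics/'+f,im[:,:,::-1])
E
python3 - <<'E'
from h import *
for n in ['scene','side']:
    im,w,c=shot(n); print(n,c); save(im,n+'0.png'); np.savez(n+'0.npz',im=im,w=w)
print(env.get_state(), env.hold_point_z)
E
```

```text
pics
scene {'fx': 419.42270086133294, 'fy': 419.42270086133294, 'cx': 322.13528512485686, 'cy': 200.84729426955292, 'origin': array([ 1.12722035, -0.24244422,  1.12837051]), 'orientation': array([0.78663525, 0.22199266, 0.14838834, 0.55669125])}
side {'fx': 466.1380204014533, 'fy': 466.1380204014533, 'cx': 322.36957549260717, 'cy': 201.01136179753126, 'origin': array([0.29592225, 0.89925127, 0.91097227]), 'orientation': array([-0.13027889, -0.048124  ,  0.41281438,  0.90016431])}
{'clock': 0.1, 'joint_pos': array([-1.39596992e-01,  3.13911738e-01,  4.51028200e-02,  1.30360867e+00,
       -2.41235928e-05,  1.43119181e+00]), 'qvel': array([-0.00227028, -0.00115819,  0.00234949, -0.00079994,  0.00083582,
       -0.00131444]), 'tau': array([ 3.58776997e-03, -4.81727242e+01,  2.99244744e+01,  1.27543980e-02,
       -1.12281841e-04,  1.60051752e-05]), 'tcp_pos': array([5.74486975e-01, 5.59919285e-05, 1.94309995e-01]), 'orientation': array([-6.40124764e-04,  7.07103882e-01,  7.07109215e-01, -4.97497580e-04]), 'wrist_force': array([-0.66937676, -0.42166134, -0.198042  ]), 'ft_torque': array([-0.01585655,  0.01113391, -0.00960143]), 'grip_force': 0.0, 'finger_gap': 0.0854395672382495} 0.0187
```

View pics/scene0.png

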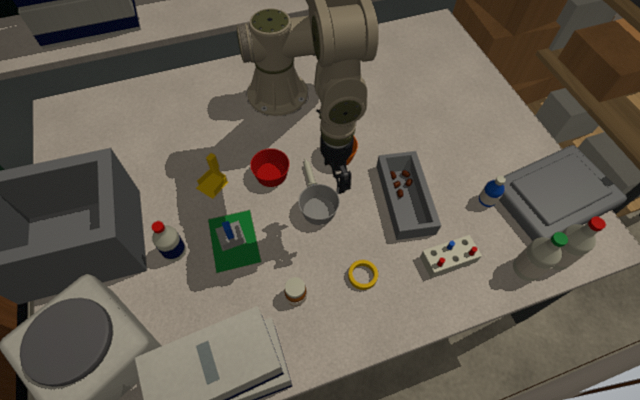

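View pics/side0.png

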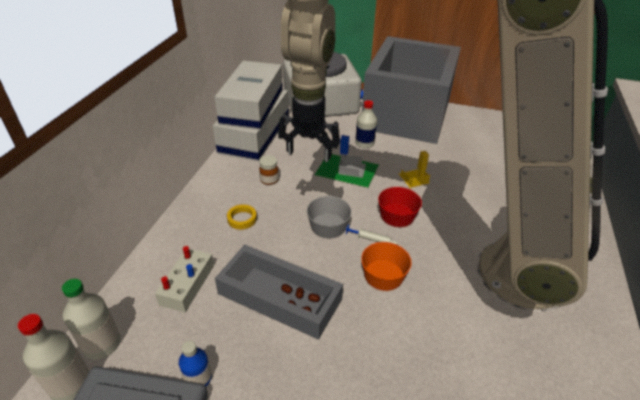

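The scene view shows the blue-handled scoop at (232,233) on the green mat at (235,240). The steel bowl is at (318,203) and the trough at (408,193), with the boluses near (402,182). Could be mistaken for the targets:
- **Scoop:** the yellow scoop at (211,177). I choose the blue one.
- **Bowl:** the red bowl at (270,167) and the orange bowl at (345,150). I choose the steel one.

```bash
cat > m.py <<'E'
from h import *
def comp(m,minA=15):
    n,l,s,c=cv2.connectedComponentsWithStats(m.astype(np.uint8),connectivity=8)
    return [(l==i) for i in range(1,n) if s[i,4]>=minA]
def desc(name,m,w):
    p=w[m]; p=p[~np.isnan(p[:,0])]
    v,u=np.nonzero(m)
    print(name,'px',int(u.mean()),int(v.mean()),'n',m.sum(),'med',np.median(p,0).round(3),'min',np.percentile(p,2,axis=0).round(3),'max',np.percentile(p,98,axis=0).round(3))
    return p
E
python3 - <<'E'
from m import *
for n in ['scene','side']:
    f=np.load(n+'0.npz'); im,w=f['im'],f['w']
    hsv=cv2.cvtColor(im,cv2.COLOR_RGB2HSV); H,S,V=[hsv[:,:,i].astype(int) for i in range(3)]
    box=(w[...,0]>.3)&(w[...,0]<.85)&(abs(w[...,1])<.5)&(w[...,2]<.2)&(w[...,2]>-.02)
    for nm,m in [('green',(H>50)&(H<80)&(S>120)),('blue',(H>100)&(H<125)&(S>140)&(V>60)),('brown',(H<14)&(S>90)&(V<150)&(w[...,1]>.05))]:
        for c in comp(m&box,8): 
            p=desc(n+' '+nm,c,w)
            if nm=='green': print(cv2.minAreaRect(p[:,:2].astype(np.float32)))
    # tall grey: bowl rim & trough rim
    for nm,lo,hi in [('rim60',.053,.067)]:
        m=box&(w[...,2]>lo)&(w[...,2]<hi)&(S<70)
        for c in comp(m,60):
            p=desc(n+' '+nm,c,w); print(cv2.minAreaRect(p[:,:2].astype(np.float32)))
    big=cv2.resize(im[120:260,190:450] if n=='scene' else im[120:340,190:450],None,fx=3 if n=='scene' else 2.7,fy=3 if n=='scene' else 2.7,interpolation=cv2.INTER_CUBIC); save(big[:600,:800],n+'crop.png')
E
```

```text
scene green px 234 243 n 1647 med [ 0.566 -0.29   0.003] min [ 0.451 -0.356 -0.001] max [ 0.623 -0.232  0.008]
((0.5365543365478516, -0.29371827840805054), (0.1259998381137848, 0.1797635555267334), 85.77544403076172)
scene blue px 494 189 n 184 med [0.673 0.479 0.081] min [0.646 0.468 0.061] max [0.688 0.498 0.098]
scene blue px 485 205 n 10 med [0.682 0.476 0.005] min [0.673 0.471 0.   ] max [0.686 0.484 0.012]
scene blue px 227 229 n 105 med [ 0.56  -0.297  0.117] min [ 0.54  -0.305  0.068] max [ 0.564 -0.289  0.126]
scene blue px 450 243 n 24 med [0.784 0.276 0.073] min [0.778 0.271 0.054] max [0.788 0.282 0.078]
scene brown px 352 150 n 99 med [0.361 0.159 0.04 ] min [0.332 0.119 0.002] max [0.401 0.169 0.061]
scene brown px 392 174 n 33 med [0.491 0.241 0.026] min [0.477 0.236 0.018] max [0.502 0.247 0.031]
scene brown px 405 173 n 43 med [0.5   0.281 0.026] min [0.486 0.273 0.016] max [0.509 0.292 0.031]
scene brown px 408 181 n 41 med [0.534 0.276 0.025] min [0.52  0.267 0.014] max [0.542 0.288 0.032]
scene brown px 396 184 n 32 med [0.528 0.236 0.026] min [0.519 0.228 0.019] 
[... 2196 characters left out ...]
9 0.283 0.028] min [0.483 0.279 0.024] max [0.496 0.287 0.031]
side rim60 px 266 131 n 129 med [ 0.823 -0.326  0.06 ] min [ 0.82  -0.492  0.053] max [ 0.847 -0.243  0.067]
((0.8237326741218567, -0.36786291003227234), (0.25612935423851013, 0.02713797241449356), 84.64228820800781)
side rim60 px 328 210 n 213 med [ 0.521 -0.033  0.057] min [ 0.462 -0.08   0.053] max [0.581 0.042 0.06 ]
((0.5212634801864624, -0.018967248499393463), (0.12364738434553146, 0.12342026829719543), 71.9106674194336)
side rim60 px 280 284 n 2288 med [0.558 0.269 0.058] min [0.432 0.176 0.054] max [0.704 0.331 0.061]
((0.5689738392829895, 0.25158777832984924), (0.12794101238250732, 0.2759183645248413), 79.04148864746094)
```

View pics/scenecrop.png

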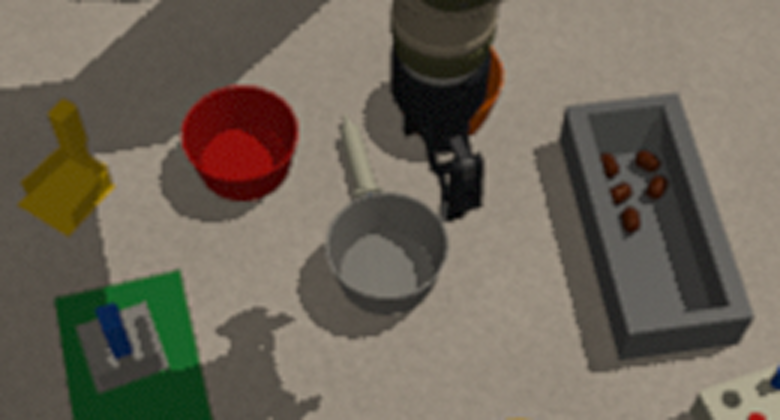

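The crop confirms it: the blue handle rises from a steel pan on the green mat, the yellow scoop is apart from it, and the grey bowl is the steel one. I'll get a close wrist view to find the scoop's yaw.

Call:
carry_out([
  [[0, 0, 0], [-3, -1, -3], 0],
  [[0, 0, 0], [-7, -2, -6], 0],
  [[0, 0, 0], [-11, -3, -9], 0],
  [[0, 0, 0], [-15, -4, -12], 0],
  [[0, 0, 0], [-19, -5, -15], 0],
  [[0, 0, 0], [-22, -6, -15], 0],
  [[0, 0, 0], [-24, -6, -15], 0],
  [[0, 0, 0], [-24, -6, -15], 0],
], force=80)

```text
clock: 1.1
tcp_pos: [0.515, -0.2409, 0.3439]
orientation: [-0.001, 0.708, 0.706, -0.0]
wrist_force: [0.1, 0.0, -0.6]
finger_gap: 0.0852
grip_force: 0.0
```

Run:
```python
from m import *
print({k:env.get_state()[k] for k in ('clock','tcp_pos','orientation','joint_pos')})
im,w,c=shot('wrist'); print(c); save(im,'wrist1.png'); np.savez('wrist1.npz',im=im,w=w)
```

```text
{'clock': 1.1, 'tcp_pos': array([ 0.51497028, -0.24085906,  0.34391927]), 'orientation': array([-9.04173402e-04,  7.07749890e-01,  7.06462507e-01, -3.66612979e-05]), 'joint_pos': array([-5.78853451e-01,  3.16706703e-01,  4.13476912e-01,  1.66935121e+00,
        3.00714944e-04,  9.93763243e-01])}
{'fx': 357.9667698329871, 'fy': 357.9667698329871, 'cx': 322.8848502348668, 'cy': 199.5347128558913, 'origin': array([ 0.51657307, -0.15648449,  0.52415398]), 'orientation': array([ 9.86217058e-01, -1.65456471e-01,  1.59133063e-04, -2.14578229e-04])}
```

View pics/wrist1.png

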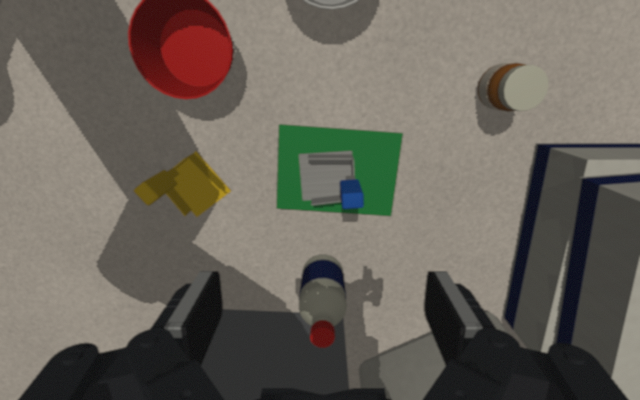

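The wrist view shows the blue scoop at (330,180) with its mouth to the left (world -x) and its handle at (352,195). The wash bottle's cap is at (322,333). The yellow look-alike is at (190,185).

Run:
```python
from m import *
f=np.load('wrist1.npz'); im,w=f['im'],f['w']
hsv=cv2.cvtColor(im,cv2.COLOR_RGB2HSV); H,S,V=[hsv[:,:,i].astype(int) for i in range(3)]
roi=np.zeros((400,640),bool); roi[140:225,285:380]=1
rect=lambda p:print('  ',cv2.minAreaRect(p[:,:2].astype(np.float32)))
b=roi&(H>100)&(H<128)&(S>120)&(w[...,2]>.06)
rect(desc('handle',b,w)); rect(desc('handletop',b&(w[...,2]>.118),w))
green=(H>45)&(H<85)&(S>100)
rect(desc('floor',roi&~green&~b&(w[...,2]<.011)&(S<60)&(V>90),w))
rect(desc('walls',roi&~green&~b&(w[...,2]>.014)&(w[...,2]<.045)&(S<60),w))
g=np.zeros((400,640),bool); g[115:225,265:410]=1; rect(desc('mat',g&green,w))
rc=(S>150)&((H<6)|(H>174)); q=np.zeros_like(g); q[310:355,300:345]=1
desc('cap',rc&q,w)
```

```text
handle px 351 194 n 563 med [ 0.551 -0.288  0.124] min [ 0.539 -0.304  0.073] max [ 0.562 -0.286  0.127]
   ((0.5506554841995239, -0.29558148980140686), (0.025046421214938164, 0.020286912098526955), 4.171963691711426)
handletop px 351 199 n 349 med [ 0.551 -0.294  0.125] min [ 0.539 -0.305  0.119] max [ 0.563 -0.286  0.127]
   ((0.5504577159881592, -0.29571542143821716), (0.024942932650446892, 0.020036321133375168), 2.288508892059326)
floor px 324 193 n 2844 med [ 0.515 -0.321  0.006] min [ 0.462 -0.378 -0.   ] max [ 0.597 -0.263  0.009]
   ((0.5307874083518982, -0.3193857669830322), (0.1190747320652008, 0.1488916426897049), 89.90628814697266)
walls px 330 175 n 418 med [ 0.527 -0.27   0.028] min [ 0.497 -0.333  0.014] max [ 0.558 -0.264  0.042]
   ((0.5266749262809753, -0.2980058491230011), (0.06387478113174438, 0.0694785937666893), 1.3775371313095093)
mat px 340 165 n 6568 med [ 0.557 -0.274  0.005] min [ 0.452 -0.354  0.003] max [ 0.623 -0.229  0.007]
   ((0.5373778343200684, -0.29180508852005005), (0.12712860107421875, 0.17602019011974335), 85.87293243408203)
cap px 321 333 n 516 med [ 0.515 -0.457  0.161] min [ 0.502 -0.475  0.149] max [ 0.529 -0.447  0.163]
```

Call:
carry_out([
  [[0, 0, -2], [-3, 2, 3], 0],
  [[0, 0, -4], [-5.5, 3.6, 7], 0],
  [[0, 0, -4], [-5.5, 3.6, 12], 0],
  [[0, 0, -4], [-5.5, 3.6, 17], 0],
  [[0, 0, -4], [-5.5, 3.6, 22], 0],
  [[0, 0, -4], [-5.5, 3.6, 25], 0],
  [[0, 0, -4], [-5.5, 3.6, 27], 0],
  [[0, 0, -4], [-5.5, 3.6, 27], 0],
])

```text
clock: 2.15
tcp_pos: [0.5499, -0.2924, 0.0729]
orientation: [-0.002, 0.681, 0.732, -0.0]
wrist_force: [-0.5, -0.1, 0.7]
finger_gap: 0.0857
grip_force: 0.0
```

Call:
carry_out([
  [[0, 0, 0], [0, 0, 0], 255],
  [[0, 0, 0], [0, 0, 0], 255],
  [[0, 0, 0], [0, 0, 0], 255],
  [[0, 0, 0], [0, 0, 0], 255],
  [[0, 0, 0], [0, 0, 0], 255],
  [[0, 0, 0], [0, 0, 0], 255],
  [[0, 0, 0], [0, 0, 0], 255],
  [[0, 0, 0], [0, 0, 0], 255],
], force=80)

```text
clock: 3.15
tcp_pos: [0.5517, -0.2957, 0.0764]
orientation: [0.001, 0.682, 0.731, 0.0]
wrist_force: [-1.0, -0.1, 6.8]
finger_gap: 0.0235
grip_force: 79.8
```

Call:
carry_out([
  [[0, 0, 0], [0, 0, -3], 255],
  [[0, 0, 0], [0, 0, -7], 255],
  [[0, 0, 0], [0, 0, -12], 255],
  [[0, 0, 0], [0, 0, -16], 255],
  [[0, 0, 0], [2, 0.5, -19], 255],
  [[0, 0, 2], [6, 1.5, -20], 255],
  [[0, 0, 4], [11, 2.7, -20], 255],
  [[0, 0, 5], [16, 4.1, -20], 255],
])

```text
clock: 4.15
tcp_pos: [0.5806, -0.1313, 0.2747]
orientation: [-0.0, 0.714, 0.7, -0.0]
wrist_force: [0.5, 0.5, -2.0]
finger_gap: 0.0237
grip_force: 79.1
```

Call:
carry_out([
  [[0, 0, 2], [4.8, 0.8, 0], 255],
  [[0, 0, 4], [9.6, 1.6, 0], 255],
  [[0, 0, 6], [15, 2.5, 0], 255],
  [[0, 0, 8], [20, 3.5, 0], 255],
  [[0, 0, 10], [25, 4.5, 0], 255],
  [[0, 0, 10], [30, 5.5, 0], 255],
  [[0, 0, 10], [34, 6, 0], 255],
  [[0, 0, 10], [36.5, 6.2, 0], 255],
])

```text
clock: 5.15
tcp_pos: [0.6487, 0.2335, 0.2737]
orientation: [-0.001, 0.771, 0.637, -0.001]
wrist_force: [0.8, -0.3, -2.5]
finger_gap: 0.0237
grip_force: 79.1
```

Run:
```python
from m import *
s=env.get_state(); print({k:s[k] for k in ('clock','tcp_pos','orientation','joint_pos')})
for n in ['scene','side']:
    im,w,c=shot(n); np.savez(n+'2.npz',im=im,w=w)
    save(im if n=='side' else im,n+'2.png')
```

```text
{'clock': 5.15, 'tcp_pos': array([0.64874718, 0.23352972, 0.27365822]), 'orientation': array([-6.01450040e-04,  7.71077232e-01,  6.36740787e-01, -8.42944974e-04]), 'joint_pos': array([2.29080504e-01, 5.71920939e-01, 6.35164524e-01, 1.63608497e+00,
       3.26992757e-04, 1.99014389e+00])}
```

View pics/side2.png

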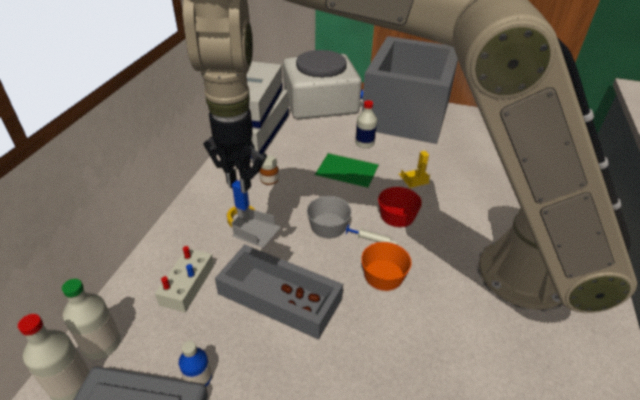

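The scoop is held level at (250,220), just above the trough's empty end. Next I measure the pan's pose in hand and the trough.

Run:
```python
from m import *
rr=lambda p:cv2.minAreaRect(p[:,:2].astype(np.float32))
def tr(w,im):
    S=cv2.cvtColor(im,cv2.COLOR_RGB2HSV)[...,1]
    return (w[...,2]>.05)&(w[...,2]<.066)&(w[...,0]>.41)&(w[...,0]<.73)&(w[...,1]>.16)&(w[...,1]<.345)&(S<70)
for n in ['scene','side']:
    f=np.load(n+'0.npz'); p=f['w'][tr(f['w'],f['im'])]
    print(n,'trough',rr(p)); 
    f=np.load(n+'2.npz'); im,w=f['im'],f['w']
    hsv=cv2.cvtColor(im,cv2.COLOR_RGB2HSV); H,S,V=[hsv[:,:,i].astype(int) for i in range(3)]
    k=(w[...,0]>.50)&(w[...,0]<.72)&(abs(w[...,1]-.235)<.08)&(S<90)
    for nm,lo,hi in [('floor',.195,.211),('walls',.212,.245)]:
        m=max(comp(k&(w[...,2]>lo)&(w[...,2]<hi),5),key=lambda a:a.sum())
        q=desc(n+nm,m,w); print('   ',rr(q))
        if nm=='floor':
            A=np.c_[q[:,:2]-q[:,:2].mean(0),np.ones(len(q))]; print('   plane slope,z',np.linalg.lstsq(A,q[:,2],rcond=None)[0].round(3))
            # extreme -x lip line
            np.save(n+'pan.npy',q)
    b=(H>100)&(H<128)&(S>120)&(w[...,2]>.25)&(w[...,2]<.34)&(w[...,0]<.72)&(abs(w[...,1]-.23)<.06)
    desc('handle',b,w)
```

```text
scene trough ((0.570605456829071, 0.25019145011901855), (0.12687352299690247, 0.2789230942726135), 79.31499481201172)
scenefloor px 419 169 n 220 med [0.601 0.238 0.203] min [0.578 0.221 0.199] max [0.629 0.264 0.206]
    ((0.6053205728530884, 0.2445046305656433), (0.04960760101675987, 0.05635968968272209), 80.40394592285156)
   plane slope,z [-0.026  0.013  0.203]
scenewalls px 424 177 n 225 med [0.651 0.221 0.225] min [0.591 0.202 0.212] max [0.661 0.267 0.242]
    ((0.6245257258415222, 0.2359253168106079), (0.06837619841098785, 0.0674704760313034), 79.42604064941406)
handle px 431 164 n 149 med [0.649 0.225 0.289] min [0.636 0.221 0.26 ] max [0.661 0.236 0.322]
side trough ((0.5689738392829895, 0.25158777832984924), (0.12794101238250732, 0.2759183645248413), 79.04148864746094)
sidefloor px 257 230 n 814 med [0.611 0.238 0.202] min [0.576 0.209 0.198] max [0.654 0.282 0.21 ]
    ((0.614678680896759, 0.24368542432785034), (0.07463346421718597, 0.07928409427404404), 79.7559585571289)
   plane slope,z [0.015 0.011 0.202]
sidewalls px 249 222 n 419 med [0.634 0.244 0.222] min [0.587 0.209 0.212] max [0.657 0.282 0.242]
    ((0.6219286918640137, 0.24276858568191528), (0.07088209688663483, 0.06661701947450638), 78.30362701416016)
handle px 239 195 n 306 med [0.646 0.246 0.294] min [0.633 0.231 0.263] max [0.66  0.25  0.323]
```

Run:
```python
from h import *
im=cv2.imread('pics/scene2.png'); c=cv2.resize(im[110:260,340:480],None,fx=4,fy=4,interpolation=cv2.INTER_CUBIC); cv2.imwrite('pics/c2.png',c)
```

```text
(no output)
```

View pics/c2.png

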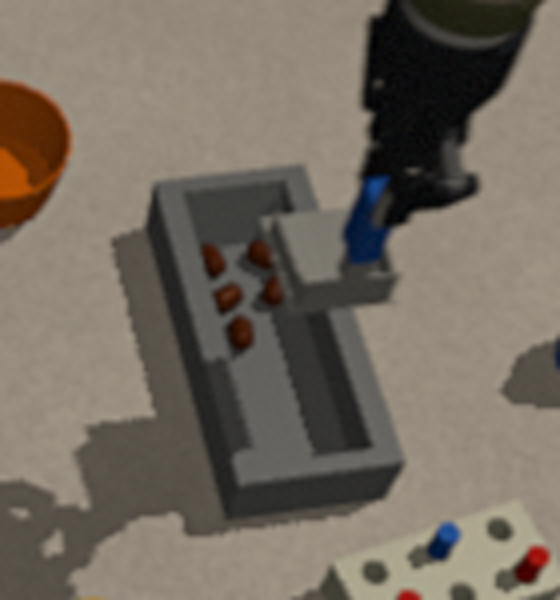

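Call:
carry_out([
  [[0, 0, 0], [0.1, 0.3, 2], 255],
  [[0, 0, 0], [0.1, 0.3, 5], 255],
  [[0, 0, 0], [0.1, 0.3, 8.5], 255],
  [[0, 0, 0], [0.1, 0.3, 12], 255],
  [[0, 0, 0], [0.1, 0.3, 15], 255],
  [[0, 0, 0], [0.1, 0.3, 17.3], 255],
  [[0, 0, 0], [0.1, 0.3, 18.7], 255],
  [[0, 0, 0], [0.1, 0.3, 18.7], 255],
])

```text
clock: 6.25
tcp_pos: [0.6514, 0.2309, 0.0868]
orientation: [-0.001, 0.772, 0.636, -0.001]
wrist_force: [-0.4, -0.2, -2.1]
finger_gap: 0.0237
grip_force: 79.1
```

Run:
```python
from m import *
s=env.get_state(); print({k:s[k].round(4) for k in ('tcp_pos','orientation','wrist_force','ft_torque')})
im,w,c=shot('scene'); save(cv2.resize(im[110:260,340:480],None,fx=4,fy=4,interpolation=cv2.INTER_CUBIC),'c3.png')
S=cv2.cvtColor(im,cv2.COLOR_RGB2HSV); m=(S[...,0]<14)&(S[...,1]>90)&(S[...,2]<150)&(w[...,0]>.45)&(w[...,0]<.7)&(abs(w[...,1]-.25)<.06)
for c in comp(m,6): desc('b',c,w)
```

```text
{'tcp_pos': array([0.6514, 0.2309, 0.0868]), 'orientation': array([-5.000e-04,  7.718e-01,  6.358e-01, -1.200e-03]), 'wrist_force': array([-0.4223, -0.1746, -2.1152]), 'ft_torque': array([ 0.0195, -0.0512,  0.0085])}
b px 392 174 n 33 med [0.491 0.241 0.026] min [0.478 0.235 0.016] max [0.501 0.248 0.03 ]
b px 405 173 n 43 med [0.5   0.281 0.026] min [0.487 0.273 0.018] max [0.509 0.29  0.033]
b px 408 181 n 41 med [0.533 0.276 0.025] min [0.519 0.268 0.013] max [0.542 0.286 0.031]
b px 396 184 n 31 med [0.527 0.236 0.026] min [0.519 0.227 0.02 ] max [0.535 0.246 0.031]
b px 399 192 n 40 med [0.561 0.231 0.026] min [0.55  0.225 0.016] max [0.572 0.241 0.032]
```

View pics/c3.png

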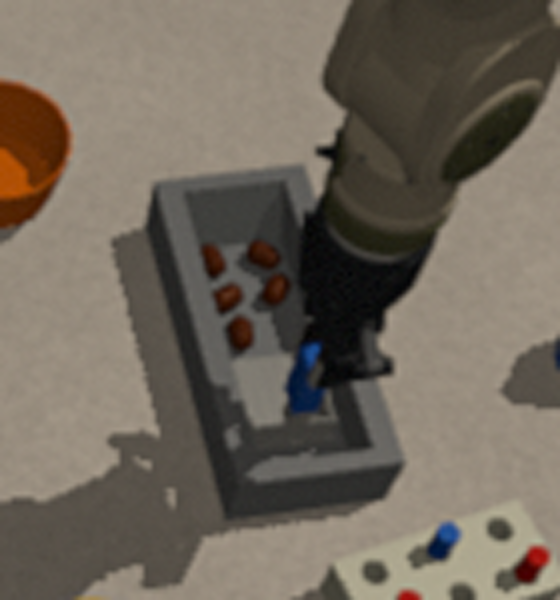

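Boluses are undisturbed. The pan sits on the trough floor in the empty half but about 3–4 mm towards the -y wall. I'll correct that, lower the last bit and start pushing.

Call:
carry_out([
  [[0, 0, 0], [0.2, 0, 0.1], 255],
  [[0, 0, 0], [0.35, 0, 0.3], 255],
  [[0, 0, 0], [0.35, 0, 0.45], 255],
  [[0, 0, 0], [0.35, 0, 0.45], 255],
  [[0, 0, 0], [0.35, -0.7, 0.45], 255],
  [[0, 0, 0], [0.35, -1.5, 0.45], 255],
  [[0, 0, 0], [0.35, -2.3, 0.45], 255],
  [[0, 0, 0], [0.35, -3, 0.45], 255],
])

```text
clock: 7.3
tcp_pos: [0.6227, 0.2411, 0.0837]
orientation: [0.0, 0.772, 0.636, 0.0]
wrist_force: [-0.5, 0.8, -1.7]
finger_gap: 0.0238
grip_force: 79.1
```

Call:
carry_out([
  [[0, 0, 0], [0, 0, 0.1], 255],
  [[0, 0, 0], [-0.05, -0.4, 0.15], 255],
  [[0, 0, 0], [-0.1, -1, 0.15], 255],
  [[0, 0, 0], [-0.1, -1.6, 0.15], 255],
  [[0, 0, 0], [-0.1, -2.2, 0.15], 255],
  [[0, 0, 0], [-0.1, -2.8, 0.15], 255],
  [[0, 0, 0], [-0.1, -3.4, 0.15], 255],
  [[0, 0, 0], [-0.1, -4, 0.15], 255],
])

```text
clock: 8.3
tcp_pos: [0.5841, 0.2476, 0.0824]
orientation: [0.0, 0.772, 0.636, 0.0]
wrist_force: [1.9, -0.9, 0.5]
finger_gap: 0.0233
grip_force: 79.4
```

```bash
cat > look.py <<'E'
import sys
from m import *
s=env.get_state(); print({k:s[k].round(4) for k in ('tcp_pos','orientation','wrist_force','ft_torque')})
for n in ['scene','side']:
    im,w,c=shot(n); np.savez(n+'L.npz',im=im,w=w); save(im,n+sys.argv[1]+'.png')
    S=cv2.cvtColor(im,cv2.COLOR_RGB2HSV); m=(S[...,0]<14)&(S[...,1]>90)&(S[...,2]<150)&(w[...,0]>.43)&(w[...,0]<.7)&(abs(w[...,1]-.25)<.06)
    for c in comp(m,6):
        p=w[c]; p=p[~np.isnan(p[:,0])]; q=np.median(p,0); a=np.deg2rad(-10.8); d=q[:2]-[.570,.251]
        print(n,'bolus trough xyz mm',(1000*np.array([d@[np.cos(a),np.sin(a)],d@[-np.sin(a),np.cos(a)],q[2]])).round(),c.sum())
    d=s['tcp_pos'][:2]-[.570,.251]
    if n=='scene':print('tcp in trough',d@[np.cos(a),np.sin(a)],d@[-np.sin(a),np.cos(a)])
E
python3 look.py 4
```

```text
{'tcp_pos': array([0.5841, 0.2476, 0.0824]), 'orientation': array([3.000e-04, 7.716e-01, 6.361e-01, 4.000e-04]), 'wrist_force': array([ 1.9271, -0.8652,  0.5279]), 'ft_torque': array([-0.1471, -0.6886, -0.0148])}
scene bolus trough xyz mm [-61. -14.  27.] 192
tcp in trough 0.01443212930719792 -0.0006638258365737918
side bolus trough xyz mm [-71. -14.  26.] 220
side bolus trough xyz mm [-71.  13.  27.] 34
```

Call:
carry_out([
  [[0, 0, 0], [0, -0.4, 0], 255],
  [[0, 0, 0], [0, -0.8, 0], 255],
  [[0, 0, 0], [0, -1.2, 0], 255],
  [[0, 0, 0], [0, -1.6, 0], 255],
  [[0, 0, 0], [0, -2.0, 0], 255],
  [[0, 0, 0], [0, -2.4, 0], 255],
  [[0, 0, 0], [0, -2.7, 0], 255],
  [[0, 0, 0], [0, -3, 0], 255],
])

```text
clock: 9.4
tcp_pos: [0.5549, 0.2533, 0.0824]
orientation: [0.0, 0.772, 0.636, 0.0]
wrist_force: [3.0, -0.4, 3.0]
finger_gap: 0.0238
grip_force: 79.8
```

```bash
python3 look.py 5; python3 -c "
import cv2
a=cv2.imread('pics/scene5.png')[120:240,350:460];b=cv2.imread('pics/side5.png')[230:350,200:350]
cv2.imwrite('pics/c5.png',cv2.hconcat([cv2.resize(x,None,fx=3,fy=3,interpolation=cv2.INTER_CUBIC) for x in (a,b)]))"
```

```text
{'tcp_pos': array([0.5549, 0.2533, 0.0824]), 'orientation': array([3.000e-04, 7.716e-01, 6.360e-01, 4.000e-04]), 'wrist_force': array([ 2.9526, -0.3971,  3.0262]), 'ft_torque': array([-0.273 , -1.3217,  0.0214])}
scene bolus trough xyz mm [-74. -10.  28.] 156
tcp in trough -0.015298709159936617 -0.0005593196470429474
side bolus trough xyz mm [-91. -14.  27.] 162
side bolus trough xyz mm [-64.   4.  28.] 119
```

View pics/c5.png

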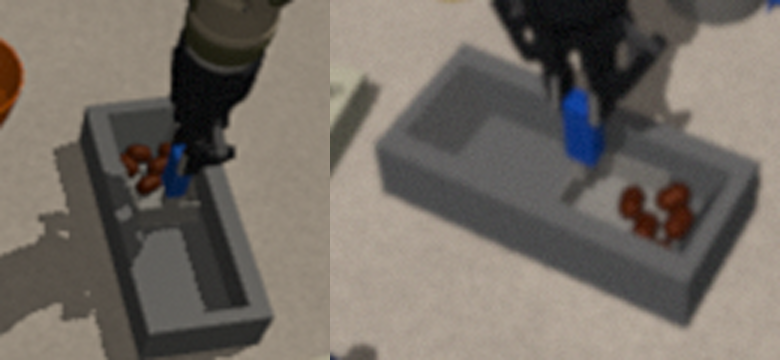

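The boluses are bunched at the -x end, and some already lie on the pan (side crop, 630–690, 200). I'll push the last stretch.

Call:
carry_out([
  [[0, 0, 0], [0, -0.2, 0], 255],
  [[0, 0, 0], [0, -0.4, 0], 255],
  [[0, 0, 0], [0, -0.6, 0], 255],
  [[0, 0, 0], [0, -0.8, 0], 255],
  [[0, 0, 0], [0, -1.0, 0], 255],
  [[0, 0, 0], [0, -1.2, 0], 255],
  [[0, 0, 0], [0, -1.4, 0], 255],
  [[0, 0, 0], [0, -1.4, 0], 255],
])

```text
clock: 10.5
tcp_pos: [0.5413, 0.256, 0.0823]
orientation: [0.0, 0.772, 0.636, 0.0]
wrist_force: [5.4, -1.7, 4.8]
finger_gap: 0.0236
grip_force: 80.0
```

```bash
python3 look.py 6; python3 -c "
import cv2
a=cv2.imread('pics/scene6.png')[120:220,350:440];b=cv2.imread('pics/side6.png')[240:340,240:350]
cv2.imwrite('pics/c6.png',cv2.hconcat([cv2.resize(x,None,fx=4,fy=4,interpolation=cv2.INTER_CUBIC) for x in (a,b)]))"
```

```text
{'tcp_pos': array([0.5413, 0.256 , 0.0823]), 'orientation': array([4.000e-04, 7.717e-01, 6.360e-01, 5.000e-04]), 'wrist_force': array([ 5.3715, -1.7143,  4.7863]), 'ft_torque': array([-0.3359, -1.7997, -0.0457])}
scene bolus trough xyz mm [-83. -11.  29.] 124
tcp in trough -0.0291564579809451 -0.0004564541050333937
side bolus trough xyz mm [-90.  -0.  28.] 281
```

View pics/c6.png

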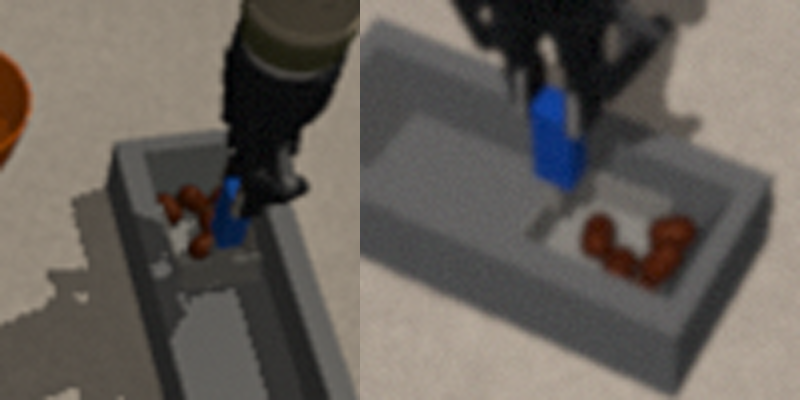

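Call:
carry_out([
  [[4, 0, 0], [0, 0.27, -0.1], 255],
  [[8, 0, 0], [0, 0.54, -0.15], 255],
  [[12, 0, 0], [0, 0.8, -0.15], 255],
  [[16, 0, 0], [0, 1.07, -0.1], 255],
  [[20, 0, 0], [0, 1.33, 0], 255],
  [[20, 0, 0], [0, 1.33, 0], 255],
  [[23, 0, 0], [0, 1.6, -0.4], 255],
  [[26, 0, 0], [0, 1.9, -0.8], 255],
])

```text
clock: 11.6
tcp_pos: [0.5564, 0.2527, 0.0891]
orientation: [-0.176, 0.751, 0.619, -0.146]
wrist_force: [-0.1, 0.5, -2.6]
finger_gap: 0.0237
grip_force: 79.6
```

```bash
python3 look.py 7; python3 -c "
import cv2
a=cv2.imread('pics/scene7.png')[120:220,350:440];b=cv2.imread('pics/side7.png')[240:340,240:350]
cv2.imwrite('pics/c7.png',cv2.hconcat([cv2.resize(x,None,fx=4,fy=4,interpolation=cv2.INTER_CUBIC) for x in (a,b)]))"
```

```text
{'tcp_pos': array([0.5564, 0.2527, 0.0891]), 'orientation': array([-0.1761,  0.7511,  0.6192, -0.1462]), 'wrist_force': array([-0.0522,  0.461 , -2.6005]), 'ft_torque': array([-0.1668, -0.7876, -0.0109])}
scene bolus trough xyz mm [-88.  -7.  68.] 130
scene bolus trough xyz mm [-62.   6.  52.] 18
scene bolus trough xyz mm [-42.  -7.  41.] 11
tcp in trough -0.013690938865161319 -0.0008951781483319923
side bolus trough xyz mm [-95.   1.  66.] 215
side bolus trough xyz mm [-54.  10.  44.] 88
```

View pics/c7.png

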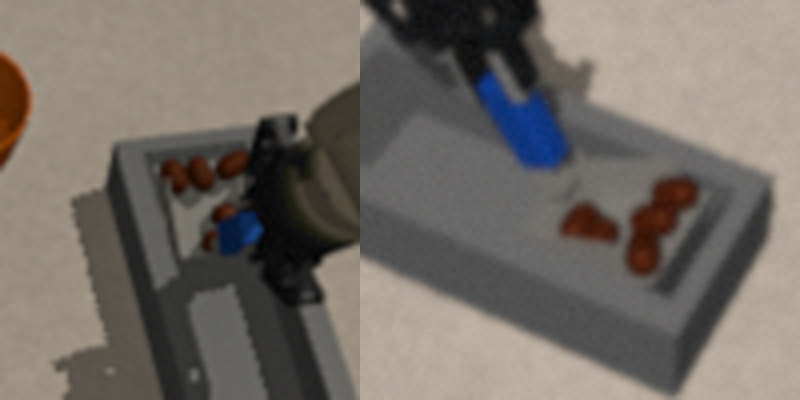

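All five boluses are on the pan, three near the lip (z≈67 mm) and two at the back. I'll tilt further while still over the trough so they slide back.

Call:
carry_out([
  [[4, 0, 0], [0, 0.5, -0.1], 255],
  [[8, 0, 0], [0, 1.0, -0.1], 255],
  [[12, 0, 0], [0, 1.5, -0.1], 255],
  [[14, 0, 0], [0, 1.8, -0.1], 255],
  [[14, 0, 0], [0, 1.8, -0.1], 255],
  [[14, 0, 0], [0, 1.8, -0.1], 255],
  [[14, 0, 0], [0, 1.8, -0.1], 255],
  [[14, 0, 0], [0, 1.8, -0.1], 255],
])

```text
clock: 12.7
tcp_pos: [0.5758, 0.2495, 0.0847]
orientation: [-0.263, 0.725, 0.598, -0.217]
wrist_force: [0.3, 0.5, -2.3]
finger_gap: 0.0235
grip_force: 79.8
```

```bash
cat >> m.py <<'E'
def scoopframe():
    s=env.get_state(); r=rot(s['orientation']); M=r.as_matrix()
    A=np.c_[M[:,1],M[:,0],-M[:,2]]   # scoop axes
    o=s['tcp_pos']-A@np.array([.030,0,.0725])
    return A,o,s
def look2(sel=None):
    A,o,s=scoopframe(); print('t',s['clock'],'tcp',s['tcp_pos'].round(4),'F',s['wrist_force'].round(1),'lip',(o+A@[-.039,0,0]).round(3),'tilt',np.degrees(np.arccos(A[2,2])).round(1))
    for n in ['scene','side']:
        im,w,c=shot(n); S=cv2.cvtColor(im,cv2.COLOR_RGB2HSV); m=(S[...,0]<14)&(S[...,1]>90)&(S[...,2]<150)&(w[...,2]<.35)
        loc=(w-o)@A; k=(abs(loc[...,0])<.09)&(abs(loc[...,1])<.09)&(loc[...,2]>-.05)&(loc[...,2]<.055)
        for c in comp(m&k,5):
            p=w[c]; q=loc[c]; print(n,c.sum(),'scoop mm',(1e3*np.nanmedian(q,0)).round(),(1e3*np.nanmin(q,0)).round(),(1e3*np.nanmax(q,0)).round(),'world',np.nanmedian(p,0).round(3))
E
python3 -c "
from m import *; look2()"
```

```text
t 12.7 tcp [0.5758 0.2495 0.0847] F [ 0.3  0.5 -2.3] lip [0.478 0.268 0.073] tilt 39.9
scene 207 scoop mm [-10.   3.  18.] [-31. -29.  10.] [30. 29. 25.] world [0.513 0.263 0.068]
side 223 scoop mm [-23.   5.  15.] [-36. -32.  -1.] [26. 31. 21.] world [0.501 0.267 0.074]
```

```bash
cat >> m.py <<'E'
def plan(rows,yaw=-10.8):
    """rows of (lip xyz, tilt deg, lip-up +); prints turn deg and shift cm in present tool axes"""
    A,o,s=scoopframe(); T0=rot(s['orientation'])
    for lip,t in rows:
        S=R.from_euler('z',yaw,degrees=True)*R.from_euler('y',t,degrees=True)
        B=S.as_matrix(); T=R.from_matrix(np.c_[B[:,1],B[:,0],-B[:,2]])
        tcp=np.array(lip)+B@np.array([.069,0,.0725])
        print(lip,t,'turn',(T0.inv()*T).as_rotvec(degrees=True).round(1),'shift',(100*T0.inv().apply(tcp-s['tcp_pos'])).round(2),'tcp',tcp.round(3))
E
python3 -c "
from m import *
A,o,s=scoopframe(); l=o+A@[-.039,0,0]; print(l)
plan([(l.tolist(),40),((l+[0,0,.14]).tolist(),40),((l+[0.03,-.15,.14]).tolist(),40),((.545,-.024,.20),40)])"
```

```text
[0.47826467 0.2682602  0.07296026]
[0.4782646703336875, 0.2682602009427394, 0.07296025564837752] 40 turn [ 0.1 -0.1 -0.1] shift [0.03 0.01 0.01] tcp [0.576 0.25  0.084]
[0.4782646703336875, 0.2682602009427394, 0.21296025564837753] 40 turn [ 0.1 -0.1 -0.1] shift [  0.04  -8.97 -10.73] tcp [0.576 0.25  0.224]
[0.5082646703336875, 0.1182602009427394, 0.21296025564837753] 40 turn [ 0.1 -0.1 -0.1] shift [-14.11  -4.52 -14.46] tcp [0.606 0.1   0.224]
(0.545, -0.024, 0.2) 40 turn [ 0.1 -0.1 -0.1] shift [-27.38   1.15 -17.52] tcp [ 0.643 -0.043  0.211]
```

Call:
carry_out([
  [[0, 0, 0], [0, -0.5, -0.6], 255],
  [[0, 0, 0], [0, -1.5, -1.8], 255],
  [[0, 0, 0], [0, -2.7, -3.2], 255],
  [[0, 0, 0], [0, -4, -4.8], 255],
  [[0, 0, 0], [0, -5.4, -6.4], 255],
  [[0, 0, 0], [0, -6.8, -8.1], 255],
  [[0, 0, 0], [0, -8, -9.6], 255],
  [[0, 0, 0], [0, -9, -10.7], 255],
])

```text
clock: 13.8
tcp_pos: [0.5587, 0.2489, 0.1956]
orientation: [-0.253, 0.733, 0.6, -0.197]
wrist_force: [-1.1, -0.3, -2.7]
finger_gap: 0.0238
grip_force: 79.8
```

```bash
python3 -c "
from m import *
look2(); plan([((.508,.118,.21),40),((.545,-.024,.20),40)])"; python3 look.py 8 | grep bolus
```

```text
t 13.8 tcp [0.5587 0.2489 0.1956] F [-1.1 -0.3 -2.7] lip [0.462 0.269 0.18 ] tilt 37.4
scene 229 scoop mm [-10.   1.  18.] [-30. -34.  -7.] [33. 29. 44.] world [0.496 0.262 0.176]
side 238 scoop mm [-24.   5.  16.] [-38. -24.  -1.] [27. 32. 21.] world [0.484 0.267 0.183]
(0.508, 0.118, 0.21) 40 turn [ 2.6 -1.1 -0.1] shift [-13.68   4.42  -6.78] tcp [0.606 0.099 0.221]
(0.545, -0.024, 0.2) 40 turn [ 2.6 -1.1 -0.1] shift [-26.86  10.06 -10.07] tcp [ 0.643 -0.043  0.211]
scene bolus trough xyz mm [-75.  -3. 176.] 224
side bolus trough xyz mm [-87.  -1. 181.] 237
```

Call:
carry_out([
  [[0, 0, 0], [0, 0, 0], 255],
  [[0, 0, 0], [-0.6, 0.2, -0.1], 255],
  [[0, 0, 0], [-2, 0.6, -0.5], 255],
  [[0, 0, 0], [-4, 1.2, -1], 255],
  [[0, 0, 0], [-6.5, 2, -1.7], 255],
  [[0, 0, 0], [-9, 2.8, -2.4], 255],
  [[0, 0, 0], [-11.5, 3.6, -3], 255],
  [[0, 0, 0], [-14, 4.4, -3.7], 255],
])

```text
clock: 15.0
tcp_pos: [0.5821, 0.0976, 0.1925]
orientation: [-0.252, 0.734, 0.6, -0.196]
wrist_force: [0.8, -0.5, -2.9]
finger_gap: 0.0235
grip_force: 79.8
```

Call:
carry_out([
  [[0, 0, 0], [-2.5, 1, -0.6], 255],
  [[0, 0, 0], [-5, 2.1, -1.1], 255],
  [[0, 0, 0], [-7.5, 3.2, -1.7], 255],
  [[0, 0, 0], [-9.8, 4.2, -2.3], 255],
  [[0, 0, 0], [-11.7, 5, -2.8], 255],
  [[0, 0, 0], [-12.8, 5.5, -3], 255],
  [[0, 0, 0], [-13.2, 5.7, -3.1], 255],
  [[0, 0, 0], [-13.3, 5.7, -3.1], 255],
])

```text
clock: 16.0
tcp_pos: [0.5897, -0.0398, 0.1754]
orientation: [-0.249, 0.735, 0.601, -0.192]
wrist_force: [-0.2, -1.0, -1.6]
finger_gap: 0.024
grip_force: 79.8
```

```bash
python3 -c "
from m import *
look2(); plan([((.537,-.022,.13),30),((.537,-.022,.13),15),((.537,-.022,.10),0),((.537,-.022,.08),-15),((.537,-.022,.07),-30)])"; python3 look.py 9 | grep bolus
```

```text
t 16.0 tcp [ 0.5897 -0.0398  0.1754] F [-0.2 -1.  -1.6] lip [ 0.493 -0.019  0.158] tilt 36.6
side 98 scoop mm [-27.   2.  14.] [-36. -30.   6.] [ 3. 30. 20.] world [ 0.512 -0.022  0.162]
(0.537, -0.022, 0.13) 30 turn [-6.6 -1.3 -0.2] shift [ 0.76  4.31 -1.05] tcp [ 0.631 -0.04   0.158]
(0.537, -0.022, 0.13) 15 turn [-21.6  -1.3  -0.4] shift [ 0.78  2.03 -2.33] tcp [ 0.621 -0.038  0.182]
(0.537, -0.022, 0.1) 0 turn [-36.6  -1.2  -0.6] shift [ 0.74  1.29 -0.58] tcp [ 0.605 -0.035  0.172]
(0.537, -0.022, 0.08) -15 turn [-51.6  -1.1  -0.7] shift [ 0.7  -0.13  1.05] tcp [ 0.584 -0.031  0.168]
(0.537, -0.022, 0.07) -30 turn [-66.6  -1.1  -0.9] shift [ 0.66 -2.05  2.55] tcp [ 0.56  -0.026  0.167]Traceback (most recent call last):
  File "look.py", line 11, in <module>
    if n=='scene':print('tcp in trough',d@[np.cos(a),np.sin(a)],d@[-np.sin(a),np.cos(a)])
                                                  ^
NameError: name 'a' is not defined
```

Call:
carry_out([
  [[-2, 0, 0], [0, 0, 0], 255],
  [[-5, 0, 0], [0, 0, 0], 255],
  [[-8, 0, 0], [0, 0, 0], 255],
  [[-11, 0, 0], [0, 0, 0], 255],
  [[-14, 0, 0], [0, 0, 0], 255],
  [[-17, 0, 0], [0, 0, 0], 255],
  [[-20, 0, 0], [0, 0, 0], 255],
  [[-20, 0, 0], [0, 0, 0], 255],
])

```text
clock: 17.15
tcp_pos: [0.5887, -0.0391, 0.1768]
orientation: [-0.117, 0.766, 0.626, -0.085]
wrist_force: [-0.2, -0.6, -2.3]
finger_gap: 0.0235
grip_force: 79.8
```

```bash
python3 -c "
from m import *
look2(); plan([((.537,-.022,.12),15),((.537,-.022,.10),5),((.537,-.022,.085),-5),((.537,-.022,.08),-15),((.537,-.022,.075),-25),((.537,-.022,.07),-35),((.537,-.022,.065),-45),((.537,-.022,.065),-60)]); print(env.get_state()['joint_pos'])"
```

```text
t 17.15 tcp [ 0.5887 -0.0391  0.1768] F [-0.2 -0.6 -2.3] lip [ 0.504 -0.021  0.127] tilt 16.6
scene 19 scoop mm [-11. -26.  16.] [-20. -30.  11.] [ -6. -19.  23.] world [ 0.529 -0.052  0.135]
side 150 scoop mm [-19.   5.  17.] [-36. -30.   3.] [33. 31. 22.] world [ 0.527 -0.025  0.136]
(0.537, -0.022, 0.12) 15 turn [-1.7 -1.2 -0.6] shift [ 0.79  3.03 -0.53] tcp [ 0.621 -0.038  0.172]
(0.537, -0.022, 0.1) 5 turn [-11.7  -1.1  -0.7] shift [0.76 2.21 0.34] tcp [ 0.611 -0.036  0.166]
(0.537, -0.022, 0.085) -5 turn [-21.7  -1.   -0.8] shift [0.74 1.08 0.98] tcp [ 0.598 -0.034  0.163]
(0.537, -0.022, 0.08) -15 turn [-31.7  -1.   -0.9] shift [ 0.72 -0.44  0.96] tcp [ 0.584 -0.031  0.168]
(0.537, -0.022, 0.075) -25 turn [-41.7  -0.9  -1. ] shift [ 0.7  -2.03  1.23] tcp [ 0.568 -0.028  0.17 ]
(0.537, -0.022, 0.07) -35 turn [-51.7  -0.8  -1.1] shift [ 0.67 -3.63  1.8 ] tcp [ 0.552 -0.025  0.169]
(0.537, -0.022, 0.065) -45 turn [-61.7  -0.7  -1.2] shift [ 0.64 -5.19  2.67] tcp [ 0.535 -0.022  0.165]
(0.537, -0.022, 0.065) -60 turn [-76.7  -0.6  -1.3] shift [ 0.59 -7.54  3.8 ] tcp [ 0.509 -0.017  0.161]
[-0.21094576  0.63782442  0.4608787   1.68534507  0.01393195  1.55977738]
```

Call:
carry_out([
  [[0, 0, 0], [0.1, 0.4, -0.1], 255],
  [[0, -0.5, 0], [0.3, 1.1, -0.2], 255],
  [[0, -1, -0.5], [0.6, 1.9, -0.4], 255],
  [[-1.7, -1, -0.6], [0.8, 2.6, -0.5], 255],
  [[-1.7, -1.2, -0.6], [0.8, 3, -0.5], 255],
  [[-5, -1.2, -0.6], [0.8, 2.8, -0.2], 255],
  [[-9, -1.2, -0.7], [0.8, 2.5, 0.1], 255],
  [[-12, -1.1, -0.7], [0.8, 2.2, 0.3], 255],
])

```text
clock: 18.25
tcp_pos: [0.6106, -0.0362, 0.1663]
orientation: [-0.031, 0.77, 0.636, -0.025]
wrist_force: [-0.9, -0.8, -2.3]
finger_gap: 0.0237
grip_force: 79.8
```

```bash
python3 -c "
from m import *
look2(); plan([((.537,-.022,.09),-5),((.537,-.022,.08),-15),((.537,-.022,.075),-25),((.537,-.022,.07),-35),((.537,-.022,.07),-45),((.537,-.022,.07),-60)])"
```

```text
t 18.25 tcp [ 0.6106 -0.0362  0.1663] F [-0.9 -0.8 -2.3] lip [ 0.537 -0.022  0.1  ] tilt 4.5
scene 70 scoop mm [-14. -18.  19.] [-30. -31.  -1.] [ 2. -8. 24.] world [ 0.56  -0.044  0.116]
scene 15 scoop mm [16. 18. 17.] [13.  9. 10.] [36. 24. 36.] world [ 0.596 -0.015  0.112]
side 178 scoop mm [-19.   5.  18.] [-39. -25.   7.] [32. 33. 25.] world [ 0.557 -0.024  0.115]
(0.537, -0.022, 0.09) -5 turn [-9.6  0.  -0.1] shift [ 0.   -1.13 -0.02] tcp [ 0.598 -0.034  0.168]
(0.537, -0.022, 0.08) -15 turn [-19.6   0.   -0.1] shift [-0.   -2.57  0.13] tcp [ 0.584 -0.031  0.168]
(0.537, -0.022, 0.075) -25 turn [-29.6   0.   -0.1] shift [-0.   -4.18  0.07] tcp [ 0.568 -0.028  0.17 ]
(0.537, -0.022, 0.07) -35 turn [-39.6   0.   -0.1] shift [-0.   -5.87  0.29] tcp [ 0.552 -0.025  0.169]
(0.537, -0.022, 0.07) -45 turn [-49.6   0.   -0.1] shift [-0.01 -7.61  0.33] tcp [ 0.535 -0.022  0.17 ]
(0.537, -0.022, 0.07) -60 turn [-64.6   0.   -0. ] shift [-1.000e-02 -1.015e+01  9.400e-01] tcp [ 0.509 -0.017  0.166]
```

Call:
carry_out([
  [[-5, 0, 0], [0, -0.55, 0], 255],
  [[-10, 0, 0], [0, -1.15, 0], 255],
  [[-15, 0, 0], [0, -1.9, 0.1], 255],
  [[-20, 0, 0], [0, -2.6, 0.1], 255],
  [[-25, 0, 0], [0, -3.4, 0.1], 255],
  [[-30, 0, 0], [0, -4.2, 0.1], 255],
  [[-35, 0, 0], [0, -5, 0.2], 255],
  [[-40, 0, 0], [0, -5.9, 0.3], 255],
])

```text
clock: 19.35
tcp_pos: [0.5529, -0.0252, 0.1682]
orientation: [0.235, 0.734, 0.607, 0.194]
wrist_force: [0.4, 0.1, -1.8]
finger_gap: 0.0238
grip_force: 80.1
```

```bash
python3 -c "
from m import *
look2(); plan([((.537,-.022,.07),-45),((.537,-.022,.07),-60),((.537,-.022,.07),-70)])"
```

```text
t 19.35 tcp [ 0.5529 -0.0252  0.1682] F [ 0.4  0.1 -1.8] lip [ 0.539 -0.023  0.069] tilt 35.4
scene 10 scoop mm [-87. -32.  -1.] [-90. -35.  -9.] [  2. -23.  31.] world [ 0.498 -0.048  0.04 ]
scene 9 scoop mm [-87.  -4.  -3.] [-90.  -8. -10.] [-85.  -1.   3.] world [ 0.502 -0.019  0.038]
scene 15 scoop mm [-87. -38. -28.] [-90. -44. -33.] [-81. -34. -17.] world [ 0.511 -0.056  0.019]
side 11 scoop mm [-88. -27. -23.] [-90. -38. -27.] [-85. -18. -21.] world [ 0.508 -0.044  0.022]
(0.537, -0.022, 0.07) -45 turn [-10.1   0.   -0. ] shift [-0.01 -0.69 -1.31] tcp [ 0.535 -0.022  0.17 ]
(0.537, -0.022, 0.07) -60 turn [-25.1   0.   -0. ] shift [-0.01 -3.04 -2.45] tcp [ 0.509 -0.017  0.166]
(0.537, -0.022, 0.07) -70 turn [-35.1   0.   -0. ] shift [-0.01 -4.73 -2.86] tcp [ 0.493 -0.014  0.16 ]
```

Boluses are falling into the bowl. I'll tilt further to empty the pan, then check.

Call:
carry_out([
  [[-5, 0, 0], [0, -0.3, -0.7], 255],
  [[-10, 0, 0], [0, -0.7, -1.3], 255],
  [[-15, 0, 0], [0, -1.4, -1.7], 255],
  [[-20, 0, 0], [0, -2.2, -2.1], 255],
  [[-25, 0, 0], [0, -3, -2.4], 255],
  [[-25, 0, 0], [0, -3, -2.4], 255],
  [[-25, 0, 0], [0, -3, -2.4], 255],
  [[-25, 0, 0], [0, -3, -2.4], 255],
])

```text
clock: 20.45
tcp_pos: [0.5613, -0.008, 0.2456]
orientation: [0.364, 0.683, 0.561, 0.294]
wrist_force: [-0.2, 0.6, -2.0]
finger_gap: 0.0238
grip_force: 80.2
```

```bash
cat >> m.py <<'E'
def find():
    for n in ['scene','side']:
        im,w,c=shot(n); S=cv2.cvtColor(im,cv2.COLOR_RGB2HSV); m=(S[...,0]<14)&(S[...,1]>90)&(S[...,2]<150)&(w[...,2]<.3)&(w[...,2]>-.02)&(abs(w[...,1]-.1)<.28)&(w[...,0]>.40)&(w[...,0]<.75)
        for c in comp(m,4): print(n,c.sum(),np.nanmedian(w[c],0).round(3),np.nanmin(w[c],0).round(3),np.nanmax(w[c],0).round(3))
E
python3 -c "
from m import *
A,o,s=scoopframe();print(s['tcp_pos'],s['wrist_force']);find()"
```

```text
[ 0.56133218 -0.00795334  0.24557127] [-0.15568191  0.5668363  -1.97315826]
scene 4 [ 0.498 -0.006  0.27 ] [ 0.497 -0.006  0.266] [ 0.499 -0.005  0.277]
scene 14 [0.402 0.111 0.054] [0.4   0.098 0.047] [0.404 0.122 0.06 ]
scene 36 [ 0.403 -0.123  0.053] [ 0.4   -0.144  0.037] [ 0.407 -0.103  0.063]
scene 83 [ 0.502 -0.038  0.021] [ 0.48  -0.061  0.004] [ 0.514 -0.018  0.026]
scene 32 [0.524 0.006 0.018] [ 0.516 -0.003  0.01 ] [0.53  0.019 0.027]
scene 32 [ 0.536 -0.055  0.021] [ 0.525 -0.068  0.014] [ 0.561 -0.045  0.062]
side 67 [ 0.736 -0.151  0.045] [ 0.724 -0.178  0.035] [ 0.75  -0.14   0.058]
side 5 [ 0.743 -0.141  0.005] [ 0.74  -0.147  0.003] [ 0.748 -0.137  0.011]
side 14 [ 0.401 -0.119  0.057] [ 0.4   -0.161 -0.003] [ 0.406 -0.101  0.062]
side 38 [ 0.529 -0.046  0.019] [ 0.522 -0.059  0.012] [ 0.537 -0.037  0.023]
side 49 [ 0.499 -0.037  0.021] [ 0.489 -0.053  0.013] [ 0.508 -0.014  0.025]
```

```bash
python3 -c "
from m import *
print(env.get_state()['joint_pos'])
look2()
plan([((.491,-.05,.228),-30),((.491,-.05,.228),0),((.497,-.289,.228),0)],yaw=-4)"
```

```text
[-0.11070989 -0.38833361 -1.02690014 -0.04027175 -0.07738946  1.61558588]
t 20.55 tcp [ 0.5613 -0.0081  0.2456] F [ 0.2  1.  -1.8] lip [ 0.582 -0.013  0.148] tilt 55.8
(0.491, -0.05, 0.228) -30 turn [25.8  5.4 -5.3] shift [-5.25  4.46 -7.54] tcp [ 0.514 -0.052  0.325]
(0.491, -0.05, 0.228) 0 turn [55.7  4.  -6.7] shift [-4.64  4.95 -2.41] tcp [ 0.56  -0.055  0.3  ]
(0.497, -0.289, 0.228) 0 turn [55.7  4.  -6.7] shift [-27.94   7.82   2.09] tcp [ 0.566 -0.294  0.3  ]
```

Call:
carry_out([
  [[7, 0.5, -0.8], [-0.6, 0.6, -0.5], 255],
  [[14, 1, -1.7], [-1.2, 1.2, -1], 255],
  [[21, 1.5, -2.5], [-1.8, 1.9, -1.5], 255],
  [[28, 2, -3.4], [-2.4, 2.5, -2], 255],
  [[35, 2.5, -4.2], [-3, 3.1, -2.3], 255],
  [[42, 3, -5], [-3.6, 3.7, -2.4], 255],
  [[49, 3.5, -5.9], [-4.2, 4.3, -2.4], 255],
  [[55.7, 4, -6.7], [-4.6, 5, -2.4], 255],
])

```text
clock: 21.65
tcp_pos: [0.5617, -0.0552, 0.3021]
orientation: [0.0, 0.731, 0.682, 0.0]
wrist_force: [0.6, -0.2, -2.0]
finger_gap: 0.0238
grip_force: 80.2
```

```bash
python3 -c "
from m import *
print(env.get_state()['joint_pos'])
look2(); find()
plan([((.491,-.05,.228),0),((.497,-.289,.228),0)],yaw=-4)"
```

```text
[-2.40145702e-01  2.89437704e-01  2.73067097e-01  1.55359265e+00
 -5.62747726e-05  1.39981221e+00]
t 21.65 tcp [ 0.5617 -0.0552  0.3021] F [ 0.6 -0.2 -2. ] lip [ 0.493 -0.05   0.23 ] tilt 0.0
scene 21 [0.401 0.109 0.053] [0.4   0.089 0.043] [0.403 0.125 0.064]
scene 44 [ 0.402 -0.12   0.055] [ 0.4   -0.142  0.034] [ 0.407 -0.099  0.064]
scene 90 [ 0.501 -0.032  0.02 ] [ 0.479 -0.06   0.002] [ 0.515 -0.016  0.027]
scene 81 [0.514 0.004 0.022] [ 0.496 -0.006  0.011] [0.53  0.019 0.035]
scene 32 [ 0.537 -0.055  0.021] [ 0.525 -0.068  0.014] [ 0.558 -0.045  0.057]
side 71 [ 0.737 -0.15   0.046] [ 0.724 -0.177  0.035] [ 0.75  -0.139  0.061]
side 5 [ 0.743 -0.139  0.007] [ 0.738 -0.142  0.003] [ 0.748 -0.138  0.01 ]
side 7 [ 0.401 -0.116  0.059] [ 0.401 -0.122  0.056] [ 0.403 -0.103  0.062]
side 40 [ 0.529 -0.047  0.019] [ 0.521 -0.061  0.013] [ 0.539 -0.036  0.025]
side 49 [ 0.499 -0.036  0.02 ] [ 0.486 -0.054  0.011] [ 0.509 -0.015  0.025]
(0.491, -0.05, 0.228) 0 turn [ 0.1 -0.   0. ] shift [-0.02 -0.18 -0.06] tcp [ 0.56  -0.055  0.3  ]
(0.497, -0.289, 0.228) 0 turn [ 0.1 -0.   0. ] shift [-23.82   2.07  -0.06] tcp [ 0.566 -0.294  0.3  ]
```

All five boluses are in the bowl. I'll return the scoop to the mat.

Call:
carry_out([
  [[0, 0, 0], [-2, 0.2, 0], 255],
  [[0, 0, 0], [-6, 0.5, 0], 255],
  [[0, 0, 0], [-11, 1, 0], 255],
  [[0, 0, 0], [-16, 1.5, 0], 255],
  [[0, 0, 0], [-20, 1.9, 2], 255],
  [[0, 0, 0], [-23, 2.1, 5], 255],
  [[0, 0, 0], [-23.8, 2.1, 9], 255],
  [[0, 0, 0], [-23.8, 2.1, 13], 255],
])

```text
clock: 22.85
tcp_pos: [0.5643, -0.2949, 0.1722]
orientation: [0.003, 0.732, 0.682, 0.001]
wrist_force: [1.3, -0.5, -2.1]
finger_gap: 0.0236
grip_force: 80.2
```

Call:
carry_out([
  [[0, 0, 0], [0, 0, 2], 255],
  [[0, 0, 0], [0, 0, 4], 255],
  [[0, 0, 0], [0, 0, 6], 255],
  [[0, 0, 0], [0, 0, 7.5], 255],
  [[0, 0, 0], [0, 0, 8.5], 255],
  [[0, 0, 0], [0, 0, 9.0], 255],
  [[0, 0, 0], [0, 0, 9.2], 255],
  [[0, 0, 0], [0, 0, 9.2], 255],
])

```text
clock: 23.85
tcp_pos: [0.5658, -0.2933, 0.0798]
orientation: [0.001, 0.731, 0.682, 0.001]
wrist_force: [0.9, -0.6, -2.6]
finger_gap: 0.024
grip_force: 80.2
```

Call:
carry_out([
  [[0, 0, 0], [0, 0, 0.1], 255],
  [[0, 0, 0], [0, 0, 0.2], 255],
  [[0, 0, 0], [0, 0, 0.3], 255],
  [[0, 0, 0], [0, 0, 0.35], 255],
  [[0, 0, 0], [0, 0, 0.35], 255],
  [[0, 0, 0], [0, 0, 0.35], 255],
  [[0, 0, 0], [0, 0, 0.35], 255],
  [[0, 0, 0], [0, 0, 0.35], 255],
])

```text
clock: 24.85
tcp_pos: [0.5657, -0.2932, 0.0764]
orientation: [0.001, 0.731, 0.682, 0.001]
wrist_force: [-0.9, 1.2, 4.0]
finger_gap: 0.0235
grip_force: 81.0
```

Contact with the mat. I'll release, then retreat straight up.

Call:
carry_out([
  [[0, 0, 0], [0, 0, 0], 180],
  [[0, 0, 0], [0, 0, 0], 150],
  [[0, 0, 0], [0, 0, 0], 80],
  [[0, 0, 0], [0, 0, 0], 0],
  [[0, 0, 0], [0, 0, 0], 0],
  [[0, 0, 0], [0, 0, 0], 0],
  [[0, 0, 0], [0, 0, 0], 0],
  [[0, 0, 0], [0, 0, 0], 0],
])

```text
clock: 25.85
tcp_pos: [0.5655, -0.2932, 0.0761]
orientation: [0.001, 0.731, 0.682, 0.001]
wrist_force: [-0.1, -0.0, -0.3]
finger_gap: 0.0858
grip_force: 0.0
```

Call:
carry_out([
  [[0, 0, 0], [0, 0, -1], 0],
  [[0, 0, 0], [0, 0, -3], 0],
  [[0, 0, 0], [0, 0, -6], 0],
  [[0, 0, 0], [0, 0, -10], 0],
  [[0, 0, 0], [0, 0, -14], 0],
  [[0, 0, 0], [0, 0, -18], 0],
  [[0, 0, 0], [4, -1, -21], 0],
  [[0, 0, 0], [6, -3, -22], 0],
])

```text
clock: 26.85
tcp_pos: [0.5402, -0.2304, 0.2991]
orientation: [0.003, 0.731, 0.683, 0.001]
wrist_force: [0.7, 0.3, -0.9]
finger_gap: 0.0856
grip_force: 0.0
```

Run:
```python
from m import *
find()
rr=lambda p:cv2.minAreaRect(p[:,:2].astype(np.float32))
for n in ['wrist','scene','side']:
    im,w,c=shot(n)
    hsv=cv2.cvtColor(im,cv2.COLOR_RGB2HSV); H,S,V=[hsv[:,:,i].astype(int) for i in range(3)]
    b=(H>100)&(H<128)&(S>120)&(w[...,2]>.06)&(w[...,2]<.14)&(abs(w[...,0]-.566)<.05)&(abs(w[...,1]+.294)<.05)
    desc(n+' handle',b,w)
    k=(w[...,2]>.053)&(w[...,2]<.067)&(S<70)&(abs(w[...,0]-.52)<.08)&(abs(w[...,1]+.02)<.08)
    if k.sum()>20: print(n,'bowl',rr(w[k]))
    q=(abs(w[...,0]-.536)<.05)&(abs(w[...,1]+.29)<.045)&(S<60)&(w[...,2]<.012)&(w[...,2]>0)
    if q.sum()>20: desc(n+' panfloor',q,w)
```

```text
scene 17 [0.402 0.106 0.055] [0.4   0.089 0.046] [0.404 0.124 0.062]
scene 41 [ 0.403 -0.12   0.052] [ 0.4   -0.14   0.028] [ 0.406 -0.103  0.062]
scene 91 [ 0.502 -0.034  0.02 ] [ 0.478 -0.061  0.001] [ 0.516 -0.016  0.029]
scene 83 [0.515 0.004 0.022] [ 0.494 -0.006  0.006] [0.529 0.02  0.035]
scene 32 [ 0.537 -0.056  0.022] [ 0.527 -0.068  0.011] [ 0.559 -0.046  0.059]
side 67 [ 0.736 -0.15   0.045] [ 0.724 -0.173  0.033] [ 0.749 -0.138  0.06 ]
side 10 [ 0.401 -0.118  0.059] [ 0.4   -0.134  0.054] [ 0.403 -0.099  0.062]
side 40 [ 0.529 -0.047  0.019] [ 0.521 -0.06   0.012] [ 0.538 -0.039  0.025]
side 51 [ 0.499 -0.036  0.02 ] [ 0.486 -0.053  0.011] [ 0.509 -0.015  0.024]
wrist handle px 348 212 n 725 med [ 0.565 -0.285  0.124] min [ 0.554 -0.302  0.073] max [ 0.577 -0.283  0.126]
wrist bowl ((0.5216004848480225, -0.07619400322437286), (0.014108101837337017, 0.07551185041666031), 85.81997680664062)
wrist panfloor px 317 186 n 2217 med [ 0.53  -0.289  0.007] min [ 0.498 -0.323  0.005] max [ 0.572 -0.256  0.01 ]
scene handle px 229 233 n 125 med [ 0.575 -0.294  0.118] min [ 0.553 -0.303  0.07 ] max [ 0.578 -0.285  0.126]
scene bowl ((0.5237454771995544, -0.020947344601154327), (0.11983616650104523, 0.12215821444988251), 72.28518676757812)
scene panfloor px 234 237 n 280 med [ 0.531 -0.281  0.005] min [ 0.496 -0.328  0.001] max [ 0.574 -0.258  0.011]
side handle px 339 143 n 140 med [ 0.561 -0.283  0.101] min [ 0.55  -0.298  0.068] max [ 0.572 -0.276  0.123]
side bowl ((0.5203988552093506, -0.019513562321662903), (0.12056146562099457, 0.12587866187095642), 17.35325813293457)
side panfloor px 348 168 n 233 med [ 0.527 -0.3    0.004] min [ 0.496 -0.325  0.001] max [ 0.568 -0.254  0.011]
```

```bash
python3 -c "
from workcell import env
print(env.hand_in())"
```

```text
the job is handed in; nothing more can be done
None
```

I handed the job in, and no verdict came back; by the last camera measurements all five boluses are in the steel bowl, the bowl has not moved, and the scoop stands upright and released on its green mat (about 27 s of the 70 s used).

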